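# Find the tired leaf spring and mark it

## Robot

A 6-joint arm with a two-finger parallel gripper is mounted at the origin on a cart in front of the work surface, level with it; the furniture and walls round the work are solid. World frame = base frame: x ahead of the robot, y to its left, z up, the work surface at z = 0. Lengths are in mm, angles in rad, forces in N, time in s.
With the tool pointing down it reaches from about 350 to 775 mm from the base axis. Payload 5.5 kg.
Tool frame: the origin (TCP) lies midway between the tips of the shut fingers; the grasp point (between the pads) lies robot.pinch_z behind it (robot.pinch_z is the distance from the TCP to the grasp point, in mm); z points along the fingers, y is the line along which they close (so a half turn about z gives the same grasp; the last joint's range is limited). The gripper opens to 85 mm and grips with 20 to 120 N. Pads are 22 mm wide; open, the fingers measure 114 mm over their backs; the gripper's body (76 mm by 85 mm) begins 54 mm behind the grasp point. The pads swing forward as they close: fully open they stand 13 mm farther back than shut.
Start: joints at [-1.382, 0.313, 0.046, 1.304, 0, 1.431], TCP at [185.668, -544.242, 231.323] pointing down, gripper open.
Joint ranges: [-2.76, 2.76], [-0.86, 1.69], [-1.03, 1.26], [-2.2, 2.34], [-1.47, 1.5], [-3.14, 3.14]. Speed limits (rad/s): [2.57, 2.57, 3.14, 3.14, 3.14, 3.14].

## Interface

Orientations are given as a unit quaternion [x, y, z, w].
In Python, from station import robot gives the robot as it stands.
- The arm moves only by the tool jog_arm, never from a script. Its argument "targets" is a list of rows, each a list of 3 entries, a list of its own where there are three numbers: the turn, a rotation vector about the world's x, y, z in rad, then the shift along the world's x, y, z in m, then the opening, from 0 (shut) to 1 (fully open). In form: [[[ax, ay, az], [tx, ty, tz], gripper], ...]. A call has 1 to 5 rows; each row shifts and turns the commanded pose from where the row before left it; what a row does not reach is not made up. A row lasts 1/12 s, in which the tool goes at most 41.7 mm and 7.16 degrees, less where a joint would pass 70% of its speed; a pose out of reach is approached as far as the arm can. A call with a gripper value outside its range is refused whole. The fingers move at their own pace and stop on an object; "force" is the grip in N (left out, the last holds). Time passes only in rows, so rows that do not move let the fingers close. It gives the time, the measured TCP pose, the force, the opening and the grip force at its end, in the units of the state.
- robot.get_obs(): the state, without advancing time (a new reading comes with each control period).
- robot.camera(name): name is "side" or "top"; returns (picture, depth): 400x640x3 uint8, red, green, blue; 400x640 float32, mm along the optical axis (not along the pixel's ray), 0 where there is no reading.
- robot.get_calibration(name): a dict with "fov_y" (degrees; the focal length in pixels is half the picture's height over the tangent of half this angle, whatever the lens; pixels are square), "cx", "cy" (the principal point, pixels), "R" (3x3) and "t" (3): a world point X has camera coordinates R X + t. Camera axes: x right, y down, z forward; pixel columns grow to the right and rows downward; lengths in mm; the calibration is good to about 2 mm. A picture is of the moment at which its call begins. get_calibration takes no time and is no camera call.
- robot.sign_off(): hands the job in; it is judged then, once.
Trained networks look in the newest picture that a camera, given by its name, has taken for a name from the list of things; names that differ only in an ending like _2 or _b are one class to them, and where a whole thing is asked for, a point or a joint stands for the part that bears it (a point fixed in the world has none). Each returns a list of dicts, best first, with "confidence" (0 to 1); they miss things now and then, are a little off and sometimes report something else, mostly with a low value. They report only what shows in the picture. A call takes as long as a camera call.
- robot.search_frame(camera, name): "point" ([x, y, z] in mm, in the coordinates of the camera as it stood for that picture, good to about 4 mm: the middle of the surface that is visible of it).
The state is a dict: "t": time; "joints": joint angles; "joint_velocities": joint speeds; "joint_efforts": joint torques, N m; "tcp_pos": TCP position; "tool_rot": TCP orientation; "wrist_force": force on the tool from outside, world axes, zero at the start; "moment": the same for the moment, N m; "opening": opening from 0.0 (shut) to 1.0 (fully open); "finger_force": force on a finger pad.
Only numpy, scipy, OpenCV 4.12 (cv2) and the standard library are available. Lean on these libraries where they do the work, as an engineer would, in place of code of your own. Each camera call takes 0.05 s, during which the arm holds its last target. There are 200 camera calls.

## Task

One of the three clamped leaf springs has gone soft. Going from left to right as seen from the robot, press each leaf on its mid-span button with the fingertips at about 8 N and hold it steady for at least half a second, never going beyond 15 N, and note how far it gives. Then stand the brass weight upright, wholly on the round rest in front of the leaf that gave most, and leave the cap, the vial and the petri dish where they are.

Things in the scene. Friction and masses are not known exactly. Their poses are not given: they have to be found in the camera images.
- base: Fixed aluminium plate of the leaf-spring stand, 224 (x) x 270 (y) x 12 mm high. Origin: centre of its underside; y runs along the row of three stations (to the left end, seen from the robot), x away from the robot. Stations are 82 mm apart; each has a clamp post at the far side (34 x 40 mm, screws up to 68 mm above the worktop), a leaf, and a round rest at the near side.
- leaf_a: Steel leaf spring of one station, 100 x 22 x 2 mm, level at rest, 55 mm above the worktop, 42 mm clear of the plate. Origin: at its clamped far end, mid-thickness; the free end is at x = -100 mm. The three look alike; which letter stands at which station changes from time to time.
- button_a: Dark steel press button riveted on leaf_a at mid-span, 16 mm across, 5 mm high. Origin: centre of its underside; its flat top is at z = +5 mm (61 mm above the worktop at rest). It moves with the leaf: a sound leaf gives about 3 mm here under 8 N, the tired one about 7 mm, evenly with force, and it springs back.
- rest_a (a point): Centre of the top face of the round grey rest in front of leaf_a: a fixed disc 44 mm across that stands 4 mm proud of the plate (top 16 mm above the worktop), 88 mm nearer the robot than the button.
- leaf_b: Steel leaf spring of one station, 100 x 22 x 2 mm, level at rest, 55 mm above the worktop, 42 mm clear of the plate. Origin: at its clamped far end, mid-thickness; the free end is at x = -100 mm. The three look alike; which letter stands at which station changes from time to time.
- button_b: Dark steel press button riveted on leaf_b at mid-span, 16 mm across, 5 mm high. Origin: centre of its underside; its flat top is at z = +5 mm (61 mm above the worktop at rest). It moves with the leaf: a sound leaf gives about 3 mm here under 8 N, the tired one about 7 mm, evenly with force, and it springs back.
- rest_b (a point): Centre of the top face of the round grey rest in front of leaf_b: a fixed disc 44 mm across that stands 4 mm proud of the plate (top 16 mm above the worktop), 88 mm nearer the robot than the button.
- leaf_c: Steel leaf spring of one station, 100 x 22 x 2 mm, level at rest, 55 mm above the worktop, 42 mm clear of the plate. Origin: at its clamped far end, mid-thickness; the free end is at x = -100 mm. The three look alike; which letter stands at which station changes from time to time.
- button_c: Dark steel press button riveted on leaf_c at mid-span, 16 mm across, 5 mm high. Origin: centre of its underside; its flat top is at z = +5 mm (61 mm above the worktop at rest). It moves with the leaf: a sound leaf gives about 3 mm here under 8 N, the tired one about 7 mm, evenly with force, and it springs back.
- rest_c (a point): Centre of the top face of the round grey rest in front of leaf_c: a fixed disc 44 mm across that stands 4 mm proud of the plate (top 16 mm above the worktop), 88 mm nearer the robot than the button.
- weight_0: Loose brass check weight with a knob on top, 24 mm across and 22 mm high, about 0.05 kg, standing on the worktop to the right of the plate; used as the marker. Origin: centre of its underside, z up.
- lens_cap: Bystander: loose black rubber cap, 37 mm across, 12 mm high. Origin: centre of its underside.
- vial_2: Bystander: loose glass vial with a screw cap, 23 mm across, 56 mm high. Origin: centre of its underside.
- petri_a: Bystander: loose small petri dish, 60 mm across, 14 mm high. Origin: centre of its underside.

How it is judged:
By the outcome, as a careful person would: the job done as asked, in the order asked, and still so for the second after the job is handed in, with the robot touching nothing.
It also fails if it takes over 72 s, if anything falls off the work surface, if the arm or the gripper's body presses on something with over 40 N, if the wrist force passes 120 N, or if a joint passes its speed limit or range.

## Working session

There is one attempt and no reset: what is moved stays moved. The work goes in short steps, Python scripts to look and compute and a tool call to move; the robot and the scene stay as the last step left them, time stands still between calls to the robot, and variables do not carry over. Pictures are saved under pics/ and viewed, at most 10 in all, crops included, and the job is handed in when it is done.

Besides the shell and the picture viewer there is one more tool, called as name(argument=value, ...) on one line, values as JSON. jog_arm: Moves the arm, as the interface text tells. Its arguments: {"type":"object","properties":{"targets":{"type":"array","items":{"type":"array"}},"force":{"type":"number"}},"required":["targets"]}

```bash
mkdir -p pics; cat > h.py <<'E'
from station import robot
import numpy as np, cv2
def cal(n):
    c=robot.get_calibration(n); f=200/np.tan(np.radians(c['fov_y'])/2); return c,f,np.array(c['R']),np.array(c['t'])
def world(n,p):
    c,f,R,t=cal(n); return R.T@(np.array(p)-t)
def pix(n,u,v,d):
    c,f,R,t=cal(n); return world(n,[(u-c['cx'])*d/f,(v-c['cy'])*d/f,d])
def proj(n,X):
    c,f,R,t=cal(n); p=R@np.array(X)+t; return p[:2]/p[2]*f+[c['cx'],c['cy']]
E
python3 - <<'E'
from h import *
print(robot.pinch_z, robot.get_obs())
for n in ('top','side'):
    p,d=robot.camera(n); cv2.imwrite(f'pics/{n}0.png',p[:,:,::-1]); np.save(f'pics/{n}0.npy',d)
    c,f,R,t=cal(n); print(n,f,c['cx'],c['cy'],'cam at',(-R.T@t).round())
    for o in ('button_a','leaf_a','weight_0','lens_cap','vial_2','petri_a','base'):
        print(o,[(round(r['confidence'],2),world(n,r['point']).round(1).tolist()) for r in robot.search_frame(n,o)[:4]])
E
```

```text
18.700000000000003 {'t': 0.0, 'joints': array([-1.38162703e+00,  3.14034048e-01,  4.49270505e-02,  1.30360372e+00,
       -1.14808806e-05,  1.43120095e+00]), 'joint_velocities': array([-0.00042017,  0.00014948, -0.00052072, -0.00048302,  0.00064413,
        0.00073366]), 'joint_efforts': array([ 9.01628084e-06, -4.80629182e+01,  2.98530918e+01,  1.94419204e-02,
       -7.85575253e-05, -3.06410449e-06]), 'tcp_pos': array([ 185.54042658, -543.67317003,  230.36851022]), 'tool_rot': array([ 9.86519167e-01,  1.63642958e-01, -2.94621605e-05, -9.56757117e-04]), 'wrist_force': array([ 1.5418826 ,  0.18956721, -0.28449641]), 'moment': array([-0.00771851,  0.00267762, -0.04471684]), 'finger_force': 0.0, 'opening': 0.9989670218695988}
top 372.90488697727415 325.15929742902875 193.46721709438359 cam at [ 335.  103. 1129.]
button_a [(0.44, [515.2, 148.5, 10.0])]
leaf_a [(0.83, [522.0, 231.3, 58.4]), (0.68, [543.7, 154.0, 57.0]), (0.51, [562.3, 77.3, 51.2])]
weight_0 []
lens_cap [(0.69, [587.2, -228.5, 14.0])]
vial_2 [(0.43, [695.3, -246.7, 41.8])]
petri_a [(0.79, [377.8, 398.9, 18.4]), (0.31, [525.0, 229.7, 53.5])]
base [(0.62, [517.0, 146.3, 12.9])]
side 368.4765496685223 317.184109028249 204.9135120802096 cam at [ 464. -630.  733.]
button_a [(0.31, [563.9, 233.7, 58.9])]
leaf_a [(0.58, [543.4, 151.5, 60.3]), (0.51, [525.2, 234.0, 58.8]), (0.51, [561.1, 71.9, 54.4]), (0.32, [587.3, -233.1, 15.4])]
weight_0 []
lens_cap [(0.6, [590.6, -229.7, 14.1])]
vial_2 [(0.74, [692.3, -255.0, 40.3])]
petri_a [(0.74, [381.2, 398.2, 16.0])]
base [(0.74, [381.7, 397.8, 17.6]), (0.7, [522.5, 107.6, 19.5])]
```

View pics/top0.png

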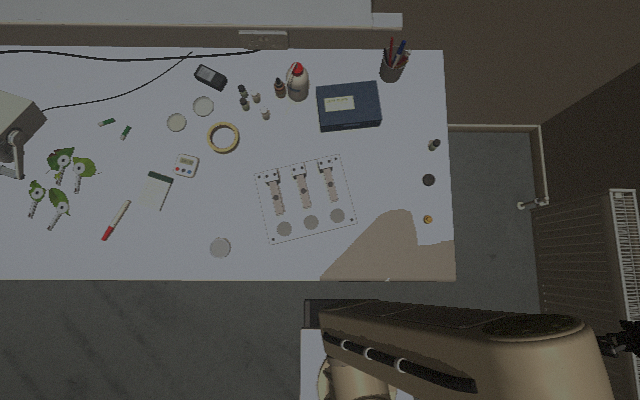

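View pics/side0.png

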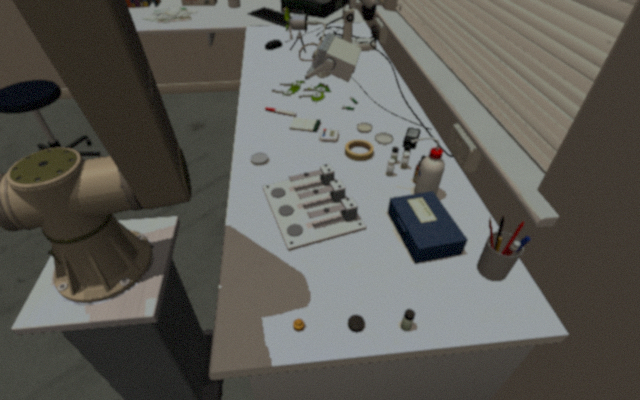

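The top view shows the plate turned about 15°. The rests are near px (284,229), (311,222) and (337,215), with their leaves above them. The brass weight is at (428,219), the cap at (428,180), the vial at (434,145) and the dish at (220,247). In the side view the weight is at (299,324).

```bash
python3 - <<'E'
from h import *
a=cv2.imread('pics/top0.png')[145:250,245:365]; b=cv2.imread('pics/side0.png')[160:255,255:375]
A=cv2.resize(a,None,fx=5,fy=5,interpolation=cv2.INTER_CUBIC);B=cv2.resize(b,None,fx=5,fy=5,interpolation=cv2.INTER_CUBIC)
cv2.imwrite('pics/za.png',A);cv2.imwrite('pics/zb.png',B)
# brass weight: colour segment in both
rays=[]
for n,box in (('top',(205,235,410,445)),('side',(310,340,285,315))):
    im=cv2.imread(f'pics/{n}0.png');d=np.load(f'pics/{n}0.npy');v0,v1,u0,u1=box
    hsv=cv2.cvtColor(im,cv2.COLOR_BGR2HSV)[v0:v1,u0:u1]
    m=((hsv[...,1]>110)&(hsv[...,2]>60)).astype(np.uint8)
    v,u=np.nonzero(m); u=u+u0;v=v+v0
    P=np.array([pix(n,x,y,d[y,x]) for x,y in zip(u,v) if d[y,x]>0])
    print(n,m.sum(),u.mean(),v.mean(),u.min(),u.max(),v.min(),v.max(),'P med',np.median(P,0).round(1),'zmax',np.percentile(P[:,2],[5,50,95]).round(1))
    c,f,R,t=cal(n); rays.append((-R.T@t,R.T@np.array([(u.mean()-c['cx'])/f,(v.mean()-c['cy'])/f,1])))
(o1,d1),(o2,d2)=rays
s=np.linalg.lstsq(np.c_[d1,-d2],o2-o1,rcond=None)[0]; print('tri',o1+s[0]*d1,o2+s[1]*d2)
# rests by depth per view
for n,pts in (('top',[(284,229),(311,222),(337,215)]),):
    d=np.load('pics/top0.npy')
    for u,v in pts: print(u,v,pix(n,u,v,d[v,u]).round(1))
E
```

```text
top 44 427.5 219.0 424 431 216 222 P med [ 467.  -218.2   15.9] zmax [ 9.3 15.9 23.4]
side 86 298.3720930232558 324.5581395348837 294 303 319 329 P med [ 468.  -224.9   16.5] zmax [ 9.8 16.5 25.1]
tri [ 468.37384993 -220.49899773   10.63995878] [ 468.16279856 -220.52682132   10.62292643]
284 229 [434.8 211.3  18.3]
311 222 [456.2 131.3  18.2]
337 215 [477.6  53.7  18.9]
```

View pics/za.png

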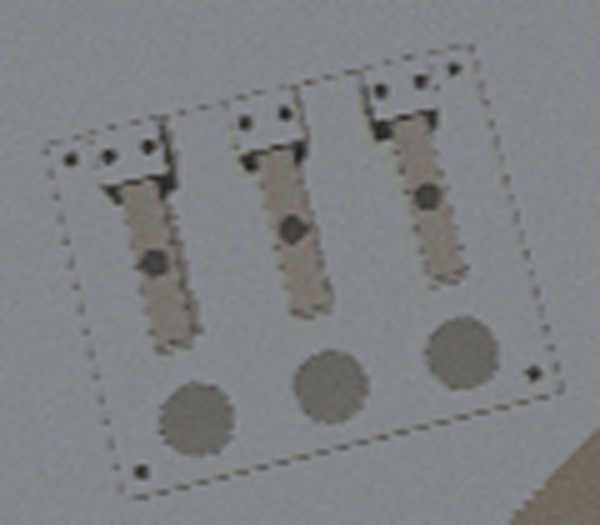

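View pics/zb.png

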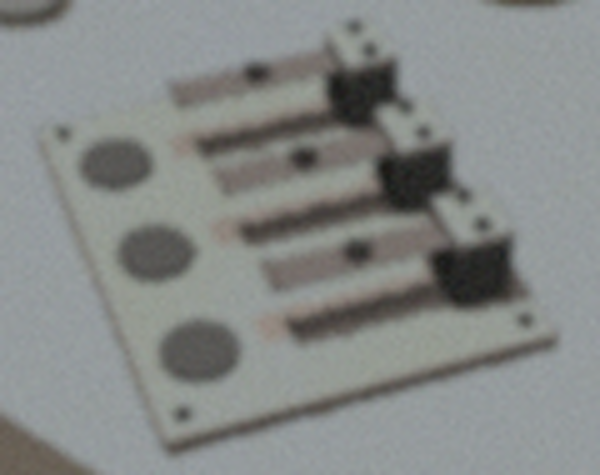

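The top crop shows buttons at (154,262), (292,229) and (428,196), and rests at (197,419), (331,386) and (463,352). The side crop shows buttons at (257,72), (304,158) and (358,252), and rests at (116,163), (156,252) and (199,350). Next I triangulate these and fit the plate.

```bash
cat >> h.py <<'E'
def tri(pa,pb):
    r=[]
    for n,(u,v) in (('top',pa),('side',pb)):
        c,f,R,t=cal(n); r.append((-R.T@t,R.T@np.array([(u-c['cx'])/f,(v-c['cy'])/f,1])))
    (o1,d1),(o2,d2)=r; s=np.linalg.lstsq(np.c_[d1,-d2],o2-o1,rcond=None)[0]
    return (o1+s[0]*d1+o2+s[1]*d2)/2
E
python3 - <<'E'
from h import *
z=lambda p,o:(np.array(p)+.5)/5-.5+np.array(o)
A=[(154,262),(292,229),(428,196),(197,419),(331,386),(463,352)]
B=[(257,72),(304,158),(358,252),(116,163),(156,252),(199,350)]
W=np.array([tri(z(a,(245,145)),z(b,(255,160))) for a,b in zip(A,B)]); print(W.round(1))
M=np.array([[44,82],[44,0],[44,-82],[-44,82],[-44,0],[-44,-82.]])
P=W[:,:2]; c=P.mean(0); U,S,V=np.linalg.svd(M.T@(P-c)); R=V.T@U.T
yaw=np.arctan2(R[1,0],R[0,0]); print('yaw',yaw,np.degrees(yaw)); print((M@R.T+c).round(1)); print((P-M@R.T-c).round(1))
# cross-check with depth clouds
for n in('top','side'):
    d=np.load(f'pics/{n}0.npy')
    for X in W[:3]:
        u,v=proj(n,X).round().astype(int); print(n,pix(n,u,v,np.median(d[v-1:v+2,u-1:u+2])).round(1))
from scipy.spatial.transform import Rotation as Ro
print(Ro.from_quat(robot.get_obs()['tool_rot']).as_matrix().round(3))
E
```

```text
[[524.2 234.5  61.3]
 [544.1 154.7  60.2]
 [564.6  75.4  60. ]
 [437.1 211.5  18. ]
 [457.3 132.   17.6]
 [477.4  53.   18. ]]
yaw 0.25098194586069733 14.380206231798878
[[523.  233.9]
 [543.4 154.4]
 [563.8  75. ]
 [437.8 212. ]
 [458.2 132.6]
 [478.5  53.2]]
[[ 1.1  0.6]
 [ 0.7  0.3]
 [ 0.8  0.4]
 [-0.7 -0.5]
 [-0.9 -0.6]
 [-1.1 -0.2]]
top [523.6 235.6  61.1]
top [545.1 154.7  60.5]
top [563.6  76.   60.3]
side [524.6 233.1  62.5]
side [543.  153.1  62.5]
side [563.9  72.5  62.9]
[[ 0.946  0.323 -0.   ]
 [ 0.323 -0.946 -0.   ]
 [-0.     0.    -1.   ]]
```

Residuals are about 1 mm and the heights agree with the text: buttons at 61, rests at about 16–18. I'll move to above the left button with the fingers shut.

jog_arm(targets=[[[0,0,-0.08],[0.015,0.035,0],0],[[0,0,0],[0.015,0.035,0],0],[[0,0,0],[0.015,0.035,0],0],[[0,0,0],[0.015,0.035,0],0],[[0,0,0],[0.015,0.035,0],0]], force=40)

```text
t: 1.22
tcp_pos: [261.0, -367.7, 231.3]
tool_rot: [0.992, 0.124, 0.0, 0.0]
wrist_force: [0.3, -0.2, 0.1]
opening: 0.299
finger_force: 0.0
```

jog_arm(targets=[[[0,0,0],[0.015,0.036,0],0],[[0,0,0],[0.015,0.036,0],0],[[0,0,0],[0.015,0.036,0],0],[[0,0,0],[0.015,0.036,0],0],[[0,0,0],[0.015,0.036,0],0]])

```text
t: 1.63
tcp_pos: [335.9, -187.5, 231.6]
tool_rot: [0.992, 0.124, 0.0, 0.0]
wrist_force: [0.2, -0.4, 0.4]
opening: -0.0
finger_force: 0.0
```

jog_arm(targets=[[[0,0,0],[0.015,0.036,0],0],[[0,0,0],[0.015,0.036,0],0],[[0,0,0],[0.015,0.036,0],0],[[0,0,0],[0.015,0.036,0],0],[[0,0,0],[0.015,0.036,0],0]])

```text
t: 2.05
tcp_pos: [411.0, -7.3, 231.7]
tool_rot: [0.992, 0.124, 0.001, 0.0]
wrist_force: [0.7, -1.1, 0.1]
opening: 0.002
finger_force: 0.0
```

jog_arm(targets=[[[0,0,0],[0.015,0.036,0],0],[[0,0,0],[0.015,0.036,0],0],[[0,0,0],[0.015,0.036,0],0],[[0,0,0],[0.015,0.036,0],0],[[0,0,0],[0.015,0.036,0],0]])

```text
t: 2.47
tcp_pos: [486.1, 172.9, 231.5]
tool_rot: [0.992, 0.124, 0.0, 0.0]
wrist_force: [0.2, -1.3, -0.5]
opening: -0.003
finger_force: 0.0
```

jog_arm(targets=[[[0,0,0],[0.008,0.013,-0.03],0],[[0,0,0],[0.008,0.012,-0.036],0],[[0,0,0],[0.008,0.012,-0.036],0],[[0,0,0],[0.007,0.012,-0.036],0],[[0,0,0],[0.007,0.012,-0.023],0]])

```text
t: 2.88
tcp_pos: [523.9, 225.0, 66.7]
tool_rot: [0.991, 0.131, -0.002, -0.003]
wrist_force: [0.0, -0.6, 0.2]
opening: -0.001
finger_force: 0.0
```

jog_arm(targets=[[[0,0,0],[0,0,0],0],[[0,0,0],[0,0,0],0],[[0,0,0],[0,0,0],0]])

```text
t: 3.13
tcp_pos: [526.0, 224.3, 71.6]
tool_rot: [0.992, 0.13, 0.0, -0.003]
wrist_force: [0.1, 0.3, -0.1]
opening: -0.001
finger_force: 0.0
```

jog_arm(targets=[[[0,0,0],[-0.002,0.01,0],0],[[0,0,0],[0,0,-0.004],0],[[0,0,0],[0,0,-0.003],0],[[0,0,0],[0,0,0],0],[[0,0,0],[0,0,0],0]])

```text
t: 3.55
tcp_pos: [524.8, 229.6, 63.6]
tool_rot: [0.991, 0.134, -0.001, -0.005]
wrist_force: [-0.5, -0.5, 0.3]
opening: -0.0
finger_force: 0.0
```

jog_arm(targets=[[[0,0,0],[0,0,-0.001],0],[[0,0,0],[0,0,-0.001],0],[[0,0,0],[0,0,-0.001],0],[[0,0,0],[0,0,-0.001],0],[[0,0,0],[0,0,0],0]])

```text
t: 3.97
tcp_pos: [524.8, 229.7, 59.5]
tool_rot: [0.991, 0.134, -0.001, -0.005]
wrist_force: [-1.9, -1.5, 5.1]
opening: 0.0
finger_force: 2.2
```

```bash
python3 -c "
from h import *
o=robot.get_obs();print(o['joints'].round(3),o['wrist_force'].round(1),o['tcp_pos'].round(1),o['moment'].round(2))"
```

```text
[ 0.267  0.416 -0.245  0.91   0.01   3.141] [-1.9 -1.5  5.1] [524.8 229.7  59.5] [-0.1   0.27  0.03]
```

jog_arm(targets=[[[0,0,0],[0,0,0.008],0],[[0,0,0.12],[0,0,0],0],[[0,0,0.12],[0,0,0],0],[[0,0,0],[-0.001,0.004,0],0],[[0,0,0],[0,0,0],0]])

```text
t: 4.38
tcp_pos: [523.8, 234.4, 67.6]
tool_rot: [0.968, 0.25, -0.001, -0.005]
wrist_force: [-0.2, -0.0, -0.6]
opening: -0.003
finger_force: 0.0
```

```bash
python3 -c "
from h import *
from scipy.spatial.transform import Rotation as Ro
o=robot.get_obs();print(o['joints'].round(3),o['wrist_force'].round(1),o['tcp_pos'].round(1));M=Ro.from_quat(o['tool_rot']);print(M.as_matrix().round(3))
z=M.as_matrix()[:,2];print('fix rotvec',np.cross(z,[0,0,-1]).round(4))"
```

```text
[ 0.276  0.411 -0.23   0.932  0.01   2.912] [-0.2 -0.  -0.6] [523.8 234.4  67.6]
[[ 0.875  0.484 -0.005]
 [ 0.484 -0.875  0.009]
 [ 0.    -0.01  -1.   ]]
fix rotvec [-0.0089 -0.0047 -0.    ]
```

jog_arm(targets=[[[-0.009,-0.005,0],[0,0,-0.003],0],[[0,0,0],[0,0,-0.002],0],[[0,0,0],[0,0,-0.001],0],[[0,0,0],[0,0,-0.001],0],[[0,0,0],[0,0,0],0]])

```text
t: 4.8
tcp_pos: [523.4, 233.9, 60.2]
tool_rot: [0.968, 0.251, -0.0, 0.0]
wrist_force: [-2.0, -0.2, 2.6]
opening: -0.004
finger_force: 1.4
```

jog_arm(targets=[[[0,0,0],[0,0,-0.0005],0],[[0,0,0],[0,0,-0.0005],0],[[0,0,0],[0,0,0],0]])

```text
t: 5.05
tcp_pos: [523.4, 233.8, 59.5]
tool_rot: [0.968, 0.251, -0.0, 0.0]
wrist_force: [-3.1, 1.2, 5.5]
opening: 0.003
finger_force: 2.5
```

jog_arm(targets=[[[0,0,0],[0,0,-0.0005],0],[[0,0,0],[0,0,-0.0005],0],[[0,0,0],[0,0,0],0],[[0,0,0],[0,0,0],0]])

```text
t: 5.38
tcp_pos: [523.4, 233.8, 58.8]
tool_rot: [0.968, 0.252, -0.0, 0.0]
wrist_force: [-3.7, 0.5, 5.7]
opening: -0.0
finger_force: 3.6
```

jog_arm(targets=[[[0,0,0],[0,0,-0.0005],0],[[0,0,0],[0,0,-0.0005],0],[[0,0,0],[0,0,0],0],[[0,0,0],[0,0,0],0]])

```text
t: 5.72
tcp_pos: [523.3, 233.8, 58.1]
tool_rot: [0.968, 0.252, -0.0, 0.0]
wrist_force: [-4.6, 0.4, 8.5]
opening: -0.001
finger_force: 4.6
```

Now at about 8.5 N with roughly 3 mm of give. I'll hold, then lift.

jog_arm(targets=[[[0,0,0],[0,0,0],0],[[0,0,0],[0,0,0],0],[[0,0,0],[0,0,0],0],[[0,0,0],[0,0,0],0],[[0,0,0],[0,0,0],0]])

```text
t: 6.13
tcp_pos: [523.3, 233.8, 58.1]
tool_rot: [0.968, 0.252, -0.0, 0.0]
wrist_force: [-4.7, -0.6, 9.3]
opening: 0.001
finger_force: 4.6
```

jog_arm(targets=[[[0,0,0],[0,0,0],0],[[0,0,0],[0,0,0],0],[[0,0,0],[0,0,0],0],[[0,0,0],[0,0,0],0]])

```text
t: 6.47
tcp_pos: [523.3, 233.8, 58.1]
tool_rot: [0.968, 0.252, -0.0, 0.0]
wrist_force: [-5.9, -0.5, 8.4]
opening: 0.0
finger_force: 4.6
```

jog_arm(targets=[[[0,0,0],[0,0,0.01],0],[[0,0,0],[0,0,0.02],0],[[0,0,0],[0.01,-0.035,0],0],[[0,0,0],[0.01,-0.035,0],0],[[0,0,0],[0,-0.01,0],0]])

```text
t: 6.88
tcp_pos: [546.7, 150.4, 88.3]
tool_rot: [0.968, 0.25, 0.002, 0.002]
wrist_force: [-0.7, 0.2, -0.6]
opening: -0.001
finger_force: 0.0
```

jog_arm(targets=[[[0,0,0],[0,0,-0.01],0],[[0,0,0],[0,0,-0.01],0],[[0,0,0],[0,0,0],0],[[0,0,0],[0,0,0],0]])

```text
t: 7.22
tcp_pos: [542.4, 154.5, 65.9]
tool_rot: [0.968, 0.252, -0.001, 0.0]
wrist_force: [0.1, 0.5, 0.4]
opening: 0.001
finger_force: 0.0
```

jog_arm(targets=[[[0,0,0],[0.001,0,-0.003],0],[[0,0,0],[0,0,-0.002],0],[[0,0,0],[0,0,-0.001],0],[[0,0,0],[0,0,-0.001],0],[[0,0,0],[0,0,0],0]])

```text
t: 7.63
tcp_pos: [544.8, 154.2, 60.3]
tool_rot: [0.968, 0.252, 0.0, 0.0]
wrist_force: [-0.0, 1.8, 1.5]
opening: 0.004
finger_force: 0.4
```

jog_arm(targets=[[[0,0,0],[0,0,0],0],[[0,0,0],[0,0,0],0]])

```text
t: 7.8
tcp_pos: [545.0, 153.9, 60.5]
tool_rot: [0.968, 0.252, 0.0, 0.0]
wrist_force: [-1.2, 1.0, 1.8]
opening: 0.0
finger_force: 0.3
```

jog_arm(targets=[[[0,0,0],[0,0,-0.001],0],[[0,0,0],[0,0,-0.001],0],[[0,0,0],[0,0,0],0],[[0,0,0],[0,0,0],0]])

```text
t: 8.13
tcp_pos: [544.9, 153.8, 58.5]
tool_rot: [0.968, 0.251, 0.0, 0.0]
wrist_force: [-1.1, -0.2, 3.9]
opening: -0.0
finger_force: 1.7
```

jog_arm(targets=[[[0,0,0],[0,0,-0.001],0],[[0,0,0],[0,0,-0.001],0],[[0,0,0],[0,0,-0.001],0],[[0,0,0],[0,0,0],0],[[0,0,0],[0,0,0],0]])

```text
t: 8.55
tcp_pos: [544.8, 153.8, 55.8]
tool_rot: [0.968, 0.251, 0.0, 0.0]
wrist_force: [-3.6, -0.2, 7.1]
opening: 0.001
finger_force: 3.6
```

jog_arm(targets=[[[0,0,0],[0,0,-0.001],0],[[0,0,0],[0,0,0],0],[[0,0,0],[0,0,0],0],[[0,0,0],[0,0,0],0],[[0,0,0],[0,0,0],0]])

```text
t: 8.97
tcp_pos: [544.9, 153.8, 55.0]
tool_rot: [0.968, 0.251, 0.0, 0.0]
wrist_force: [-2.4, 0.1, 8.1]
opening: -0.002
finger_force: 4.1
```

jog_arm(targets=[[[0,0,0],[0,0,0],0],[[0,0,0],[0,0,0],0],[[0,0,0],[0,0,0],0],[[0,0,0],[0,0,0],0],[[0,0,0],[0,0,0],0]])

```text
t: 9.38
tcp_pos: [544.9, 153.8, 55.0]
tool_rot: [0.968, 0.252, 0.0, 0.0]
wrist_force: [-3.6, 0.5, 8.2]
opening: -0.005
finger_force: 4.1
```

jog_arm(targets=[[[0,0,0],[0,0,0.014],0],[[0,0,0],[0,0,0.02],0],[[0,0,0],[0.01,-0.035,0],0],[[0,0,0],[0.01,-0.035,0],0],[[0,0,0],[0,-0.009,0],0]])

```text
t: 9.8
tcp_pos: [567.2, 71.1, 88.6]
tool_rot: [0.968, 0.25, 0.001, 0.002]
wrist_force: [0.7, -0.0, 0.1]
opening: -0.001
finger_force: 0.0
```

jog_arm(targets=[[[0,0,0],[0,0,-0.01],0],[[0,0,0],[0,0,-0.012],0],[[0,0,0],[0,0,0],0],[[0,0,0],[0,0,0],0]])

```text
t: 10.13
tcp_pos: [563.2, 75.5, 64.8]
tool_rot: [0.968, 0.252, -0.002, -0.0]
wrist_force: [-0.0, -0.4, 0.5]
opening: 0.003
finger_force: 0.0
```

The middle leaf gave about 6 mm at 8 N, which points to the soft one. Now the right leaf.

jog_arm(targets=[[[0,0,0],[0,0,-0.002],0],[[0,0,0],[0,0,-0.002],0],[[0,0,0],[0,0,-0.001],0],[[0,0,0],[0,0,-0.001],0],[[0,0,0],[0,0,0],0]])

```text
t: 10.55
tcp_pos: [564.9, 75.2, 60.6]
tool_rot: [0.968, 0.252, 0.0, 0.0]
wrist_force: [-1.1, 0.9, 2.4]
opening: -0.002
finger_force: 0.9
```

jog_arm(targets=[[[0,0,0],[0,0,0],0],[[0,0,0],[0,0,0],0]])

```text
t: 10.72
tcp_pos: [565.0, 75.0, 60.6]
tool_rot: [0.968, 0.252, 0.0, 0.0]
wrist_force: [0.5, 0.9, 1.2]
opening: 0.005
finger_force: 0.7
```

jog_arm(targets=[[[0,0,0],[0,0,-0.001],0],[[0,0,0],[0,0,-0.001],0],[[0,0,0],[0,0,0],0],[[0,0,0],[0,0,0],0]])

```text
t: 11.05
tcp_pos: [564.9, 74.9, 59.0]
tool_rot: [0.968, 0.252, 0.0, 0.0]
wrist_force: [-2.5, 0.9, 7.1]
opening: 0.002
finger_force: 3.5
```

jog_arm(targets=[[[0,0,0],[0,0,-0.0005],0],[[0,0,0],[0,0,0],0],[[0,0,0],[0,0,0],0],[[0,0,0],[0,0,0],0],[[0,0,0],[0,0,0],0]])

```text
t: 11.47
tcp_pos: [565.0, 74.9, 58.8]
tool_rot: [0.968, 0.252, 0.0, 0.0]
wrist_force: [-2.9, 1.5, 8.2]
opening: -0.0
finger_force: 4.0
```

jog_arm(targets=[[[0,0,0],[0,0,0],0],[[0,0,0],[0,0,0],0],[[0,0,0],[0,0,0],0],[[0,0,0],[0,0,0],0],[[0,0,0],[0,0,0],0]])

```text
t: 11.88
tcp_pos: [565.0, 74.9, 58.7]
tool_rot: [0.968, 0.252, 0.0, 0.0]
wrist_force: [-3.3, 1.0, 7.6]
opening: -0.001
finger_force: 4.0
```

jog_arm(targets=[[[0,0,0],[0,0,0.02],0],[[0,0,0],[0,0,0.04],0.3],[[0,0,0],[-0.01,-0.03,0.01],0.6],[[0,0,0],[-0.01,-0.03,0],0.7],[[0,0,0],[-0.01,-0.03,0],0.7]])

```text
t: 12.3
tcp_pos: [535.6, -16.1, 129.1]
tool_rot: [0.968, 0.252, 0.001, 0.001]
wrist_force: [0.1, -0.6, 0.0]
opening: 0.568
finger_force: 0.0
```

Gives at about 8 N were left ≈3.0 mm, middle ≈6 mm and right ≈2.4 mm, so the middle leaf is soft. Now for the weight.

jog_arm(targets=[[[0,0,0],[-0.012,-0.034,0],0.6],[[0,0,0],[-0.011,-0.034,0],0.6],[[0,0,0],[-0.011,-0.034,-0.01],0.6],[[0,0,0],[-0.011,-0.034,-0.01],0.6],[[0,0,0],[-0.011,-0.034,-0.01],0.6]])

```text
t: 12.72
tcp_pos: [478.2, -187.1, 97.6]
tool_rot: [0.968, 0.251, 0.0, 0.001]
wrist_force: [1.3, -0.0, 0.0]
opening: 0.601
finger_force: 0.0
```

jog_arm(targets=[[[0,0,0],[-0.011,-0.034,-0.01],0.6],[[0,0,0],[0,0,-0.03],0.6],[[0,0,0],[0,0,0],0.6],[[0,0,0],[0,0,0],0.6]])

```text
t: 13.05
tcp_pos: [466.0, -218.6, 56.5]
tool_rot: [0.968, 0.251, -0.001, -0.001]
wrist_force: [-0.6, -0.1, 0.4]
opening: 0.597
finger_force: 0.0
```

```bash
python3 - <<'E'
from h import *
o=robot.get_obs();print(o['tcp_pos'].round(1),o['tool_rot'].round(3),o['joints'].round(2),o['opening'])
p,d=robot.camera('side');q,_=robot.camera('top')
z=lambda a,u,v:cv2.resize(a[v-35:v+35,u-40:u+40,::-1],None,fx=5,fy=5,interpolation=cv2.INTER_CUBIC)
cv2.imwrite('pics/s1.png',np.hstack([z(p,299,310),z(q,428,215)]))
E
```

```text
[ 466.  -218.6   56.5] [ 0.968  0.251 -0.001 -0.001] [-0.59  0.32 -0.39  0.86 -0.    2.04] 0.5974217193548466
```

View pics/s1.png

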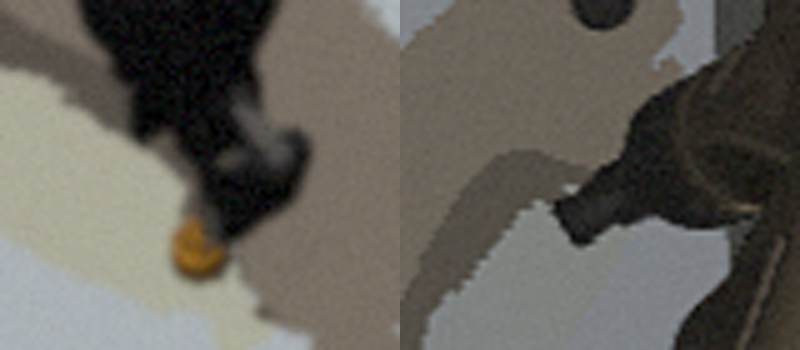

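The side crop shows the weight untouched at about (198,247), below the open fingers. The top view of it is blocked by the arm, so I descend on the triangulated point.

jog_arm(targets=[[[0,0,0],[0.002,-0.002,-0.02],0.6],[[0,0,0],[0,0,-0.015],0.6],[[0,0,0],[0,0,-0.01],0.6],[[0,0,0],[0,0,0],0.6],[[0,0,0],[0,0,0],0.6]])

```text
t: 13.57
tcp_pos: [470.2, -220.5, 13.3]
tool_rot: [0.968, 0.252, -0.0, 0.0]
wrist_force: [-0.3, -0.2, -0.2]
opening: 0.599
finger_force: 0.0
```

jog_arm(targets=[[[0,0,0],[0,0,-0.004],0.6],[[0,0,0],[0,0,-0.003],0.6],[[0,0,0],[0,0,0],0.6],[[0,0,0],[0,0,0],0.6]])

```text
t: 13.9
tcp_pos: [470.0, -221.2, 6.1]
tool_rot: [0.968, 0.252, 0.0, 0.0]
wrist_force: [0.5, 0.8, 0.1]
opening: 0.6
finger_force: 0.0
```

jog_arm(targets=[[[0,0,0],[-0.001,0,-0.003],0.6],[[0,0,0],[0,0,0],0.4],[[0,0,0],[0,0,0],0.2],[[0,0,0],[0,0,0],0.1],[[0,0,0],[0,0,0],0.1]], force=20)

```text
t: 14.32
tcp_pos: [468.8, -221.2, 2.9]
tool_rot: [0.968, 0.251, -0.0, 0.0]
wrist_force: [-0.8, -0.5, 0.7]
opening: 0.265
finger_force: 19.7
```

jog_arm(targets=[[[0,0,0],[0,0,0],0.1],[[0,0,0],[0,0,0],0.1],[[0,0,0],[0,0,0],0.1]])

```text
t: 14.57
tcp_pos: [468.8, -221.2, 2.9]
tool_rot: [0.968, 0.251, -0.0, 0.0]
wrist_force: [-0.7, -0.1, 1.1]
opening: 0.268
finger_force: 19.7
```

Gripped (22.8 mm opening, matching the 24 mm body). Lift and carry.

jog_arm(targets=[[[0,0,0],[0,0,0.015],0.1],[[0,0,0],[0,0,0.035],0.1],[[0,0,0],[0,0.01,0.035],0.1],[[0,0,0],[-0.001,0.03,0.015],0.1],[[0,0,0],[-0.001,0.035,0],0.1]])

```text
t: 14.98
tcp_pos: [470.4, -148.4, 107.2]
tool_rot: [0.968, 0.25, 0.004, 0.003]
wrist_force: [1.3, 0.1, -1.3]
opening: 0.265
finger_force: 19.8
```

jog_arm(targets=[[[0,0,0],[-0.001,0.035,0],0.1],[[0,0,0],[-0.001,0.035,0],0.1],[[0,0,0],[-0.001,0.035,0],0.1],[[0,0,0],[-0.001,0.035,0],0.1],[[0,0,0],[-0.001,0.035,0],0.1]])

```text
t: 15.4
tcp_pos: [461.6, 30.4, 103.0]
tool_rot: [0.968, 0.251, 0.0, 0.0]
wrist_force: [1.3, 0.6, -0.4]
opening: 0.268
finger_force: 19.8
```

jog_arm(targets=[[[0,0,0],[-0.001,0.035,0],0.1],[[0,0,0],[-0.001,0.03,0],0.1],[[0,0,0],[-0.001,0.025,0],0.1],[[0,0,0],[-0.001,0.01,0],0.1],[[0,0,0],[0,0,0],0.1]])

```text
t: 15.82
tcp_pos: [457.5, 130.6, 102.7]
tool_rot: [0.967, 0.253, 0.0, 0.0]
wrist_force: [-0.8, 0.5, -0.9]
opening: 0.265
finger_force: 19.8
```

jog_arm(targets=[[[0,0,0],[0,0,0],0.1],[[0,0,0],[0,0,0],0.1]])

```text
t: 15.98
tcp_pos: [457.9, 127.9, 102.7]
tool_rot: [0.968, 0.251, -0.0, 0.001]
wrist_force: [-0.5, -0.5, -0.2]
opening: 0.268
finger_force: 19.8
```

jog_arm(targets=[[[0,0,0],[0,0.0045,-0.02],0.1],[[0,0,0],[0,0,-0.025],0.1],[[0,0,0],[0,0,-0.02],0.1],[[0,0,0],[0,0,-0.01],0.1],[[0,0,0],[0,0,0],0.1]])

```text
t: 16.4
tcp_pos: [455.9, 131.6, 25.5]
tool_rot: [0.968, 0.25, -0.002, 0.0]
wrist_force: [-0.4, 0.5, -0.4]
opening: 0.268
finger_force: 19.8
```

jog_arm(targets=[[[0,0,0],[0,0,0],0.1],[[0,0,0],[0,0,0],0.1]])

```text
t: 16.57
tcp_pos: [458.7, 132.5, 28.6]
tool_rot: [0.968, 0.251, 0.001, 0.0]
wrist_force: [-0.2, 0.6, 0.1]
opening: 0.267
finger_force: 19.8
```

```bash
python3 - <<'E'
from h import *
p,d=robot.camera('side');q,_=robot.camera('top')
z=lambda a,u,v:cv2.resize(a[v-45:v+45,u-40:u+40,::-1],None,fx=5,fy=5,interpolation=cv2.INTER_CUBIC)
cv2.imwrite('pics/s2.png',np.hstack([z(p,287,210),z(q,311,215)]))
E
```

```text
(no output)
```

View pics/s2.png

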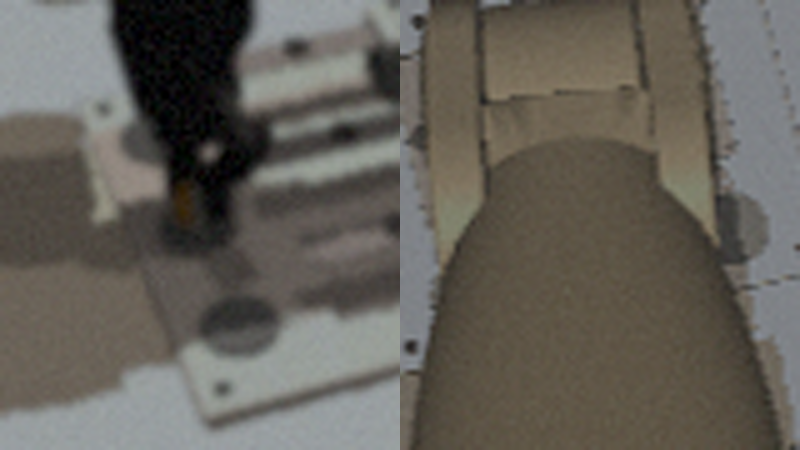

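The side crop shows the weight at about (185,205), held above the middle rest. I lower it gently.

jog_arm(targets=[[[0,0,0],[-0.001,0,-0.004],0.1],[[0,0,0],[0,0,-0.003],0.1],[[0,0,0],[0,0,-0.001],0.1],[[0,0,0],[0,0,0],0.1],[[0,0,0],[0,0,0],0.1]])

```text
t: 17.08
tcp_pos: [456.7, 133.4, 19.7]
tool_rot: [0.968, 0.252, -0.0, 0.0]
wrist_force: [1.5, -1.0, 0.1]
opening: 0.267
finger_force: 19.8
```

jog_arm(targets=[[[0,0,0],[0,0,-0.001],0.1],[[0,0,0],[0,0,0],0.1],[[0,0,0],[0,0,0],0.1]])

```text
t: 17.33
tcp_pos: [456.9, 133.4, 18.9]
tool_rot: [0.968, 0.252, 0.0, 0.0]
wrist_force: [0.6, 0.9, -0.1]
opening: 0.268
finger_force: 19.8
```

jog_arm(targets=[[[0,0,0],[0,0,-0.0005],0.1],[[0,0,0],[0,0,0],0.1],[[0,0,0],[0,0,0],0.1]])

```text
t: 17.58
tcp_pos: [457.0, 133.4, 18.8]
tool_rot: [0.968, 0.252, 0.0, 0.0]
wrist_force: [-0.5, 1.0, 5.7]
opening: 0.268
finger_force: 20.3
```

jog_arm(targets=[[[0,0,0],[0,0,0],0.3],[[0,0,0],[0,0,0],0.35],[[0,0,0],[0,0,0],0.45],[[0,0,0],[0,0,0],0.5],[[0,0,0],[0,0,0],0.5]])

```text
t: 18.0
tcp_pos: [456.8, 133.3, 18.2]
tool_rot: [0.968, 0.251, -0.0, 0.0]
wrist_force: [-0.0, -0.7, -0.4]
opening: 0.5
finger_force: 0.0
```

jog_arm(targets=[[[0,0,0],[0,0,0.01],0.5],[[0,0,0],[0,0,0.02],0.5],[[0,0,0],[0,0,0.04],0.5],[[0,0,0],[0,0,0.04],0.5],[[0,0,0],[0,-0.01,0.03],0.5]])

```text
t: 18.42
tcp_pos: [457.3, 124.2, 161.1]
tool_rot: [0.968, 0.252, 0.001, 0.0]
wrist_force: [-0.6, 0.2, 1.1]
opening: 0.499
finger_force: 0.0
```

jog_arm(targets=[[[0,0,0],[0,-0.035,0.01],0.5],[[0,0,0],[0,-0.035,0],0.5],[[0,0,0],[0,-0.035,0],0.5],[[0,0,0],[0,-0.035,0],0.5],[[0,0,0],[0,-0.035,0],0.5]])

```text
t: 18.83
tcp_pos: [456.6, -53.2, 168.5]
tool_rot: [0.968, 0.252, 0.0, 0.0]
wrist_force: [0.4, -0.2, 0.3]
opening: 0.501
finger_force: 0.0
```

jog_arm(targets=[[[0,0,0],[0,-0.035,0],0.5],[[0,0,0],[0,-0.035,0],0.5],[[0,0,0],[0,-0.035,0],0.5],[[0,0,0],[0,-0.02,0],0.5],[[0,0,0],[0,0,0],0.5]])

```text
t: 19.25
tcp_pos: [457.2, -180.7, 168.2]
tool_rot: [0.968, 0.249, 0.0, 0.001]
wrist_force: [0.5, -0.3, 0.3]
opening: 0.5
finger_force: 0.0
```

```bash
python3 - <<'E'
from h import *
p,d=robot.camera('side');q,_=robot.camera('top')
z=lambda a,u,v:cv2.resize(a[v-45:v+45,u-40:u+40,::-1],None,fx=5,fy=5,interpolation=cv2.INTER_CUBIC)
cv2.imwrite('pics/s3.png',np.hstack([z(p,287,210),z(q,311,215)]))
c=[]
for im,(u0,u1,v0,v1) in ((q,(290,335,200,240)),(p,(260,310,185,235))):
    h=cv2.cvtColor(im[v0:v1,u0:u1],cv2.COLOR_RGB2HSV); v,u=np.nonzero((h[...,1]>110)&(h[...,2]>50)); print(len(u)); c.append((u.mean()+u0,v.mean()+v0) if len(u) else None)
print(c)
if all(c): print(tri(*c))
for n in('top','side'):
  for o in('lens_cap','vial_2','petri_a'): print(n,o,[world(n,r['point']).round(1).tolist() for r in robot.search_frame(n,o)[:1]])
E
```

```text
40
4
[(np.float64(310.425), np.float64(221.125)), (np.float64(279.25), np.float64(194.75))]
[447.7242523  130.93080655  78.05336688]
top lens_cap [[589.4, -229.0, 12.8]]
top vial_2 [[693.6, -242.4, 43.1]]
top petri_a [[379.1, 400.6, 14.7]]
side lens_cap [[586.9, -232.1, 13.8]]
side vial_2 [[691.6, -253.2, 42.9]]
side petri_a []
```

View pics/s3.png

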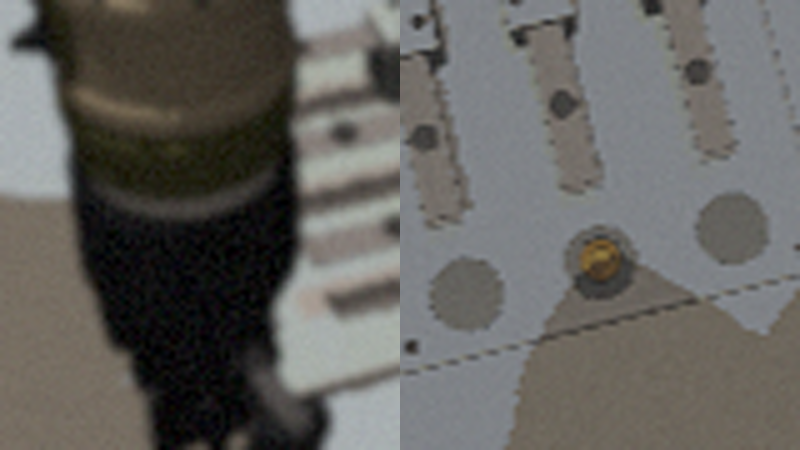

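The top crop shows the brass weight upright and centred on the middle rest at (600,260). The bystanders have not moved.

```bash
python3 -c "
from station import robot
print(robot.sign_off())"
```

```text
the job is handed in; nothing more can be done
None
```

The job is handed in (verdict not shown): at about 8 N the leaves gave roughly 3.0 mm (left), 6 mm (middle) and 2.4 mm (right), and the brass weight stands upright on the rest of the soft middle leaf, with the cap, vial and dish where they were; the left leaf was also pressed briefly to about 5 N before its 8 N hold.

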